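# Half-open the lamp's sprung shutter and hold it

## Robot

A 6-joint arm with a two-finger parallel gripper is mounted at the origin on a cart in front of the work surface, level with it; the furniture and walls round the work are solid. World frame = base frame: x ahead of the robot, y to its left, z up, the work surface at z = 0. Lengths are in mm, angles in degrees, forces in N, time in s.
With the tool pointing down it reaches from about 350 to 850 mm from the base axis. Payload 8.1 kg.
Tool frame: the origin (TCP) lies midway between the tips of the shut fingers; the grasp point (between the pads) lies 19 mm behind it; z points along the fingers, y is the line along which they close (so a half turn about z gives the same grasp; the last joint's range is limited). The gripper opens to 85 mm and grips with 20 to 120 N. Pads are 22 mm wide; open, the fingers measure 114 mm over their backs; the gripper's body (76 mm by 85 mm) begins 54 mm behind the grasp point. The pads swing forward as they close: fully open they stand 13 mm farther back than shut.
Start: joints at [67.586, 7.471, 85.268, -0, 87.261, -4.893], TCP at [180.612, 572.175, 231.292] pointing down, gripper open.
Joint ranges: [-169.43, 169.43], [-51.17, 129.36], [1.28, 143.12], [-76.62, 256.62], [0, 156.53], [-152.29, 152.29]. Speed limits (degrees/s): [136.94, 136.94, 159.86, 180, 180, 180].

## Interface

Orientations are given as [roll, pitch, yaw] about the fixed x, y, z axes, in that order (R = Rz(yaw) Ry(pitch) Rx(roll)).
In Python, from bench import r gives the robot as it stands.
- The arm moves only by the tool apply_moves, never from a script. Its argument "steps" is a list of rows, each a list of 7 numbers: the opening, from -1 (shut) to 1 (fully open), then the shift along the tool's x, y, z in mm, then the turn, a rotation vector about the tool's x, y, z in units of 5 degrees (1.0 is 5 degrees). A call has exactly 8 rows; each row shifts and turns the commanded pose from where the row before left it, along the tool's axes as they then stand; what a row does not reach is not made up. A row lasts 1/10 s, in which the tool goes at most 50 mm and 8.59 degrees, less where a joint would pass 70% of its speed; a pose out of reach is approached as far as the arm can. A call is refused whole if a number of a shift passes 50 or a number of a turn 1, either way. A call with a gripper value outside its range is refused whole. The fingers move at their own pace and stop on an object; "squeeze" is the grip in N (left out, the last holds). Time passes only in rows, so rows that do not move let the fingers close, or fill a call up. It gives the time, the measured TCP pose, the force, the opening and the grip force at its end, in the units of the state.
- r.sense(): the state, without advancing time (a new reading comes with each control period).
- r.snapshot(name): name is "scene" or "top" or "wrist"; returns a dict with "color" (400x640x3 uint8, blue, green, red), "depth" (400x640 float32, mm along the optical axis (not along the pixel's ray), 0 where there is no reading), "mtx" (3x3 intrinsics, pixels), "dist" ([k1, k2, p1, p2, k3] as OpenCV has them; the pictures are not rectified), "T" (4x4, takes a point from camera to world coordinates); the wrist camera has in their place "hand_eye" (4x4, takes a point from camera to tool coordinates, whose origin is the TCP and whose axes are the flange's). Camera axes: x right, y down, z forward; pixel columns grow to the right and rows downward; lengths in mm; the calibration is good to about 2 mm. A picture is of the moment at which its call begins: read the wrist's pose just before it.
- r.hand_in(): hands the job in; it is judged then, once.
The state is a dict: "time": time; "joint_pos": joint angles; "qd": joint speeds; "joint_efforts": joint torques, N m; "tool_pos": TCP position; "tcp_rot": TCP orientation; "ft_force": force on the tool from outside, world axes, zero at the start; "wrist_torque": the same for the moment, N m; "finger_gap": finger opening in mm; "grip_force": force on a finger pad.
Only numpy, scipy, OpenCV 4.12 (cv2) and the standard library are available. Lean on these libraries where they do the work, as an engineer would, in place of code of your own. Each camera call takes 0.05 s, during which the arm holds its last target. There are 200 camera calls.

## Task

Set the bench lamp to half light: pull the lock pin straight up out of the shutter lock and stand it, fully home, in the parking socket at the other end of the same side of the lamp (parked there it arms the lamp), without letting it drop. Then slide the sprung shutter open to half travel, so that its leading edge lies on the engraved centre line of the round light port, never running it well past half, and finish while still holding it there, because the spring shuts it as soon as it is let go. Leave the bottle, the round test block and the specimen near the lamp where they are.

Things in the scene. Friction and masses are not known exactly. Their poses are not given: they have to be found in the camera images.
- lamp: Grey bench lamp housing fixed to the bench: 150 mm in its own x (across), 300 mm in its own y (along the shutter), deck 60 mm high with a round light port. Origin: middle of its underside, on the bench. The shutter slides along y in two low rails (tops at 70 mm); lock and parking socket stand on its +x side, away from the robot. Yaw within 0.4 rad of zero.
- lock_pin: Loose lock pin, about 0.07 kg, 142 mm long, upright in the lock at the start. Origin at its tip, z along it to the grip. Steel shaft of 10 mm diameter, 78 mm long, the last 6 mm tapered to 6 mm; then a collar of 21 mm diameter (78 to 84 mm from the tip); then a round black grip of 18 mm diameter (84 to 142 mm). In the lock the collar rests on the lock's mouth.
- pin_grip (a point): Point on the pin's axis 115 mm from its tip, in the middle of the black grip.
- lock_mouth (a point): Centre of the mouth of the shutter lock's upright guide, 108 mm above the bench, at (52, 5) mm in the lamp's x, y. Its 12 mm hole runs straight down through the guide, a lug of the shutter and the lamp's body; the pin must rise 78 mm to come free. While the pin is in, the shutter cannot move.
- park_mouth (a point): Centre of the mouth of the parking socket, a square steel block with a chamfered upright hole of 14 mm diameter, 82 mm deep, mouth 90 mm above the bench, at (50, 115) mm in the lamp's x, y. Fully home, the pin's collar rests on this mouth, its tip 78 mm below.
- port (a point): Centre of the round light port (46 mm across) in the lamp's deck, 60 mm above the bench: at (-15, 65) mm in the lamp's x, y. A fine line is engraved across both rails beside it, and at half travel the shutter's leading (+y) edge lies on that line.
- shutter (a joint): Steel shutter plate, sliding. 0 = shut (leading edge 25 mm past the port's centre), 0.05 m = fully open; it grows as the shutter slides towards the lamp's -y; half travel is 0.025. A spring shuts it: about 4 N at shut, 9 N at half, 14 N at full travel, and it does not stay by itself.
- shutter_grip (a point): Middle, 103 mm above the bench, of the shutter's upright black handle: a block 14 mm thick along the lamp's y, 36 mm wide along its x, 71 to 118 mm above the bench; plate top below at 67 mm. To be pinched from above or pushed. Moves with the shutter: at (-15, -55) mm in the lamp's x, y shut, (-15, -80) at half. The lock's guide, 108 mm high, stands 60 mm to its +y, 67 mm to its +x.
- bottle: Brown dropper bottle, 33 mm across, 102 mm high, standing on the bench. Leave it alone. Origin at its underside.
- test_block: Round steel hardness test block, 65 mm across, 12 mm high. Leave it alone. Origin at its underside.
- specimen: Round grey resin-mounted specimen, 30 mm across, 17 mm high. Leave it alone. Origin at its underside.
- cabinet_corner (a point): Nearest upper corner (towards the robot and the lamp) of the big white instrument cabinet on the robot's left, 303 mm above the bench: from here it reaches 0.40 m in +x, 0.48 m in +y and down to the bench, with papers piled on top. Solid and fixed; it stands between the arm's starting place and the lamp, so draw the arm in towards the base before swinging across.

How it is judged:
By the outcome, as a careful person would: the job done as asked, in the order asked, and still so for the second after the job is handed in, while the arm keeps its last pose, push and grip.
It also fails if it takes over 61 s, if anything falls off the work surface, if the arm or the gripper's body presses on something with over 40 N, if the wrist force passes 120 N, or if a joint passes its speed limit or range.

## Working session

There is one attempt and no reset: what is moved stays moved. The work goes in short steps, Python scripts to look and compute and a tool call to move; the robot and the scene stay as the last step left them, time stands still between calls to the robot, and variables do not carry over. Pictures are saved under pics/ and viewed, at most 10 in all, crops included, and the job is handed in when it is done.

Besides the shell and the picture viewer there is one more tool, called as name(argument=value, ...) on one line, values as JSON. apply_moves: Moves the arm, as the interface text tells. Its arguments: {"type":"object","properties":{"steps":{"type":"array"},"squeeze":{"type":"number"}},"required":["steps"]}

```bash
ls; mkdir -p pics
python3 - <<'E'
from bench import r
import cv2,numpy as np
s=r.sense();print({k:np.round(v,2) for k,v in s.items()})
for n in("scene","top"):
    d=r.snapshot(n);cv2.imwrite(f"pics/{n}0.png",d["color"]);print(n,d["mtx"],d["dist"],np.round(d["T"],3))
    np.savez(f"{n}0.npz",**d)
d=r.snapshot("wrist");print(d["hand_eye"],d["mtx"])
E
```

```text
pics
{'time': np.float64(0.0), 'joint_pos': array([67.59,  7.51, 85.33,  0.  , 87.26, -4.89]), 'qd': array([-0.02,  0.04, -0.02,  0.08,  0.02, -0.02]), 'joint_efforts': array([-0.000e+00, -5.694e+01, -5.005e+01, -0.000e+00,  1.000e-02,
        0.000e+00]), 'tool_pos': array([180.39, 571.67, 230.25]), 'tcp_rot': array([-1.7990e+02, -1.0000e-02,  1.6248e+02]), 'ft_force': array([0.43, 0.27, 0.3 ]), 'wrist_torque': array([-0.04,  0.04, -0.07]), 'grip_force': np.float64(0.0), 'finger_gap': np.float64(85.37)}
scene [[418.38875467   0.         319.62906289]
 [  0.         418.38875467 194.83500694]
 [  0.           0.           1.        ]] [-0.01554539  0.          0.          0.          0.        ] [[ 7.00000e-01 -5.44000e-01  4.63000e-01  9.64800e+01]
 [-7.14000e-01 -5.27000e-01  4.61000e-01 -3.65761e+02]
 [-7.00000e-03 -6.53000e-01 -7.57000e-01  8.65029e+02]
 [ 0.00000e+00  0.00000e+00  0.00000e+00  1.00000e+00]]
top [[400.83603467   0.         321.31634103]
 [  0.         400.83603467 196.24897047]
 [  0.           0.           1.        ]] [0.02599079 0.         0.         0.         0.        ] [[ 2.80000e-02 -9.95000e-01  9.10000e-02  4.44103e+02]
 [-1.00000e+00 -2.80000e-02  4.00000e-03  2.02700e+01]
 [-2.00000e-03 -9.10000e-02 -9.96000e-01  1.02881e+03]
 [ 0.00000e+00  0.00000e+00  0.00000e+00  1.00000e+00]]
[[ 1.88716556e-04 -9.50776455e-01 -3.09877552e-01  7.98835818e+01]
 [ 9.99999971e-01  2.25345376e-04 -8.24084461e-05  6.23904776e-01]
 [ 1.48181484e-04 -3.09877527e-01  9.50776470e-01 -1.41359353e+02]
 [ 0.00000000e+00  0.00000000e+00  0.00000000e+00  1.00000000e+00]] [[360.38579399   0.         323.72294364]
 [  0.         360.38579399 198.90710363]
 [  0.           0.           1.        ]]
```

View pics/scene0.png

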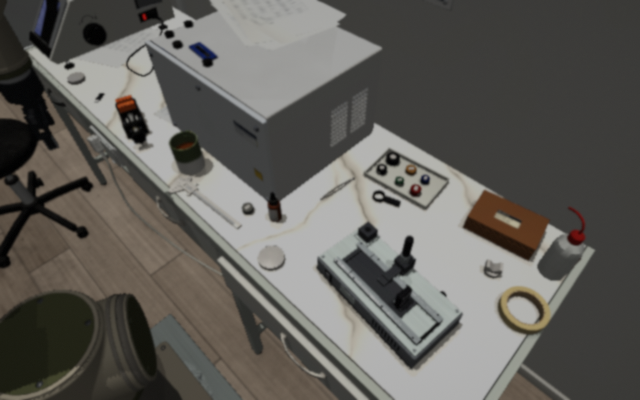

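View pics/top0.png

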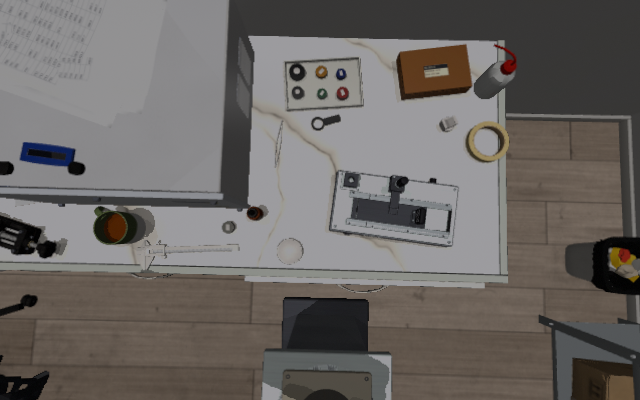

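The scene view shows the lamp around (390,290), with the pin at (408,245), the socket at (368,230) and the handle at (402,297). In the top view the lamp is around (395,208), the pin at (398,183), the socket at (351,180) and the handle at (420,215). Next I'll enlarge both.

Run:
```python
import cv2,numpy as np
a=np.load("top0.npz")["color"][160:260,320:470];b=np.load("scene0.npz")["color"][210:360,310:470]
A=cv2.resize(a,None,fx=5,fy=5,interpolation=cv2.INTER_CUBIC);B=cv2.resize(b,(640,600),interpolation=cv2.INTER_CUBIC)
cv2.imwrite("pics/topc.png",cv2.convertScaleAbs(A,alpha=1.3,beta=20));cv2.imwrite("pics/scenec.png",cv2.convertScaleAbs(B,alpha=1.3,beta=20))
```

```text
(no output)
```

View pics/topc.png

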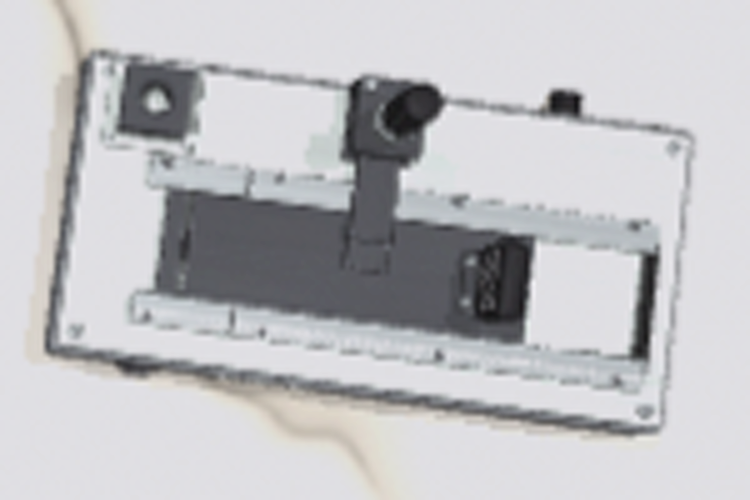

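View pics/scenec.png

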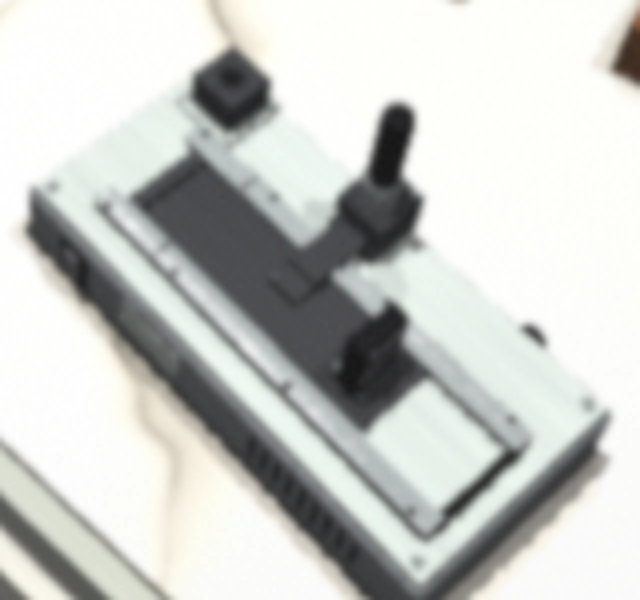

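The top crop shows the deck corners at (92,52), (692,133), (660,432) and (50,350), the socket hole at (157,98) and the pin cap at (425,100). The scene crop has corners at (35,190), (608,412) and (415,595), the hole at (232,78) and the cap at (399,112). I'll triangulate from these.

```bash
cat > h.py <<'E'
import cv2,numpy as np
def ray(d,uv):
    p=cv2.undistortPoints(np.array([[uv]],float),d["mtx"],d["dist"])[0,0]
    v=d["T"][:3,:3]@np.array([p[0],p[1],1]);return d["T"][:3,3],v/np.linalg.norm(v)
def tri(rays):
    A=sum(np.eye(3)-np.outer(v,v) for _,v in rays);b=sum((np.eye(3)-np.outer(v,v))@o for o,v in rays)
    X=np.linalg.solve(A,b);return X,[np.linalg.norm(np.cross(X-o,v)) for o,v in rays]
def plane(r,z): o,v=r;return o+v*(z-o[2])/v[2]
E
python3 - <<'E'
from h import *
t=dict(np.load("top0.npz"));s=dict(np.load("scene0.npz"))
T=lambda u,v:ray(t,((u+.5)/5-.5+320,(v+.5)/5-.5+160)); S=lambda u,v:ray(s,((u+.5)/4-.5+310,(v+.5)/4-.5+210))
P={}
for n,a,b in[("FL",(50,350),(35,190)),("BR",(692,133),(608,412)),("FR",(660,432),(415,595)),("hole",(157,98),(232,78)),("cap",(425,100),(399,112)),("handle",(510,275),(376,345))]:
    X,e=tri([T(*a),S(*b)]);P[n]=X;print(n,np.round(X,1),np.round(e,1))
C={n:plane(T(*a),60)[:2] for n,a in dict(BL=(92,52),BR=(692,133),FR=(660,432),FL=(50,350)).items()}
M=dict(BL=(75,150),BR=(75,-150),FR=(-75,-150),FL=(-75,150))
D={n:plane(S(*a),60)[:2] for n,a in dict(BR=(608,412),FR=(415,595),FL=(35,190)).items()}
for Q in(C,D):
    m=np.array([M[k] for k in Q],float);w=np.array([Q[k] for k in Q]);mc,wc=m.mean(0),w.mean(0)
    U,_,V=np.linalg.svd((m-mc).T@(w-wc));R=(U@V).T;o=wc-R@mc
    print("lamp",o,np.degrees(np.arctan2(R[1,0],R[0,0])),np.round(w-(m@R.T+o),1).tolist())
    for n,q in dict(lock=(52,5),park=(50,115),shut=(-15,-55)).items():print(n,np.round(R@q+o,1))
for n,f,h in(("hole",(157,98),90),("cap",(425,100),142+30)):print(n,plane(T(*f),h),plane(S(*dict(hole=(232,78),cap=(399,112))[n]),h))
E
```

```text
FL [454.4   0.6  55.1] [2.3 2.3]
BR [ 566.5 -306.8   55.6] [0.8 0.8]
FR [ 421.5 -291.2   55.5] [0.7 0.7]
hole [572.5 -44.6  89.7] [0.1 0.1]
cap [ 563.  -153.4  174.3] [0.3 0.3]
handle [ 492.  -207.8   99. ] [1.5 1.5]
lamp [ 509.85735878 -152.11867484] -6.152985236210187 [[-2.3, -3.4], [-1.9, 3.3], [2.8, 2.9], [1.3, -2.8]]
lock [ 562.1 -152.7]
park [571.9 -43.1]
shut [ 489.  -205.2]
lamp [ 509.51204439 -153.61180211] -6.750546120615762 [[-3.1, 4.8], [1.7, 2.6], [1.3, -7.4]]
lock [ 561.7 -154.8]
park [572.7 -45.3]
shut [ 488.2 -206.5]
hole [572.36309314 -44.56164966  90.        ] [572.38215796 -44.82439432  90.        ]
cap [ 563.46959958 -154.11114475  172.        ] [ 564.26429557 -152.55149149  172.        ]
```

Both views agree to within about 2 mm. The hole triangulates to 89.7 mm and the cap to 174.3 mm, which matches the text. Next I'll plan the inward swing.

```bash
cat > plan.py <<'E'
import numpy as np
from bench import r
from scipy.spatial.transform import Rotation as Ro
def plan(wps,yaw=173.8,step=40,op=1,turn=True,p0=None):
    """rows from the sensed pose through world waypoints"""
    s=r.sense();p=np.array(s["tool_pos"] if p0 is None else p0,float);R=Ro.from_euler("xyz",s["tcp_rot"],degrees=True);G=Ro.from_euler("xyz",[180,0,yaw],degrees=True)
    rows=[]
    for w in wps:
        w=np.array(w,float);n=max(1,int(np.ceil(np.linalg.norm(w-p)/step)));d=(w-p)/n
        for _ in range(n):
            v=(R.inv()*G).as_rotvec(degrees=True)/5 if turn else np.zeros(3)
            v=v/max(1,np.abs(v).max()) 
            rows.append([op]+np.round(R.inv().apply(d),1).tolist()+np.round(v,2).tolist()); R=R*Ro.from_rotvec(v*5,degrees=True)
        p=w
    while len(rows)%8: rows.append([op]+[0]*6)
    for i in range(0,len(rows),8):print(rows[i:i+8])
E
python3 - <<'E'
from plan import *
from h import *
t=dict(np.load("top0.npz"));print("cab",plane(ray(t,(222,200)),303))
plan([(120,390,235),(300,240,240),(380,0,240),(450,-100,240),(525,-120,235)])
E
```

```text
cab [498.64812334 203.38038718 303.        ]
[[1, 0.6, -38.3, -0.8, -0.01, -0.0, -1.0], [1, 3.9, -38.1, -0.9, -0.01, -0.0, -1.0], [1, 7.2, -37.6, -0.9, -0.0, -0.0, -0.26], [1, 8.1, -37.4, -0.9, 0.0, -0.0, -0.0], [1, 8.1, -37.4, -0.9, -0.0, -0.0, -0.0], [1, -32.5, -21.6, -0.8, -0.0, -0.0, 0.0], [1, -32.5, -21.6, -0.8, -0.0, -0.0, 0.0], [1, -32.5, -21.6, -0.8, -0.0, -0.0, 0.0]]
[[1, -32.5, -21.6, -0.8, -0.0, -0.0, 0.0], [1, -32.5, -21.6, -0.8, -0.0, -0.0, 0.0], [1, -32.5, -21.6, -0.8, -0.0, -0.0, 0.0], [1, -15.1, -32.9, -0.0, -0.0, -0.0, 0.0], [1, -15.1, -32.9, -0.0, -0.0, -0.0, 0.0], [1, -15.1, -32.9, -0.0, -0.0, -0.0, 0.0], [1, -15.1, -32.9, -0.0, -0.0, -0.0, 0.0], [1, -15.1, -32.9, -0.0, -0.0, -0.0, 0.0]]
[[1, -15.1, -32.9, -0.0, -0.0, -0.0, 0.0], [1, -15.1, -32.9, -0.0, -0.0, -0.0, 0.0], [1, -20.1, -23.0, -0.0, -0.0, -0.0, 0.0], [1, -20.1, -23.0, -0.0, -0.0, -0.0, 0.0], [1, -20.1, -23.0, -0.0, -0.0, -0.0, 0.0], [1, -20.1, -23.0, -0.0, -0.0, -0.0, 0.0], [1, -38.4, -5.9, 2.5, -0.0, -0.0, 0.0], [1, -38.4, -5.9, 2.5, -0.0, -0.0, 0.0]]
```

apply_moves(steps=[[1,0.6,-38,-1,0,0,-1],[1,4,-38,-1,0,0,-1],[1,7,-37.5,-1,0,0,-0.26],[1,8,-37.5,-1,0,0,0],[1,8,-37.5,-1,0,0,0],[1,-32.5,-21.5,-1,0,0,0],[1,-32.5,-21.5,-1,0,0,0],[1,-32.5,-21.5,-1,0,0,0]])

```text
time: 0.95
tool_pos: [210.9, 315.1, 239.3]
tcp_rot: [180.0, 0.0, 173.9]
ft_force: [0.5, 1.0, 0.3]
finger_gap: 85.4
grip_force: 0.0
```

apply_moves(steps=[[1,-32.5,-21.5,-1,0,0,0],[1,-32.5,-21.5,-1,0,0,0],[1,-32.5,-21.5,-1,0,0,0],[1,-15,-33,0,0,0,0],[1,-15,-33,0,0,0,0],[1,-15,-33,0,0,0,0],[1,-15,-33,0,0,0,0],[1,-15,-33,0,0,0,0]])

```text
time: 1.75
tool_pos: [357.2, 67.8, 242.2]
tcp_rot: [180.0, 0.0, 173.8]
ft_force: [0.9, -0.2, -0.1]
finger_gap: 85.6
grip_force: 0.0
```

apply_moves(steps=[[1,-15,-33,0,0,0,0],[1,-15,-33,0,0,0,0],[1,-20,-23,0,0,0,0],[1,-20,-23,0,0,0,0],[1,-20,-23,0,0,0,0],[1,-20,-23,0,0,0,0],[1,-38,-6,2.5,0,0,0],[1,-38,-6,2.5,0,0,0]])

```text
time: 2.55
tool_pos: [524.6, -121.1, 237.1]
tcp_rot: [-180.0, 0.0, 173.7]
ft_force: [0.6, -0.6, 0.7]
finger_gap: 85.2
grip_force: 0.0
```

Run:
```python
from bench import r
import cv2,numpy as np
s=r.sense();print({k:np.round(s[k],2) for k in("time","tool_pos","tcp_rot","joint_pos","ft_force","qd")})
d=r.snapshot("wrist");d["pos"]=s["tool_pos"];d["rot"]=s["tcp_rot"];np.savez("w1.npz",**d);cv2.imwrite("pics/w1.png",d["color"])
```

```text
{'time': np.float64(2.55), 'tool_pos': array([ 524.62, -121.07,  237.12]), 'tcp_rot': array([-1.7999e+02,  2.0000e-02,  1.7369e+02]), 'joint_pos': array([ -18.45,   -2.24,   94.67,   -0.  ,   87.55, -102.14]), 'ft_force': array([ 0.57, -0.59,  0.73]), 'qd': array([ 3.360e+00,  6.220e+01, -5.636e+01,  2.000e-02, -6.200e+00,
        2.570e+00])}
```

View pics/w1.png

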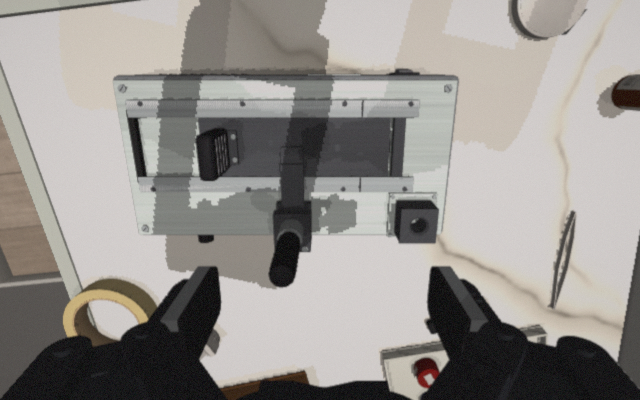

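The wrist view shows the socket hole at (418,225), the pin running from its collar at (291,220) to its cap at (281,272), and the handle at (212,150). The arm was still settling during that shot, so I'll retake it and locate these by mask.

```bash
cat >> h.py <<'E'
def wristT(d):
    from scipy.spatial.transform import Rotation as Ro
    A=np.eye(4);A[:3,:3]=Ro.from_euler("xyz",d["rot"],degrees=True).as_matrix();A[:3,3]=d["pos"];d["T"]=A@d["hand_eye"];return d
E
python3 - <<'E'
from bench import r
from h import *
r.snapshot("wrist");r.snapshot("wrist")
s=r.sense();print({k:np.round(s[k],2) for k in("time","tool_pos","tcp_rot","qd")})
d=r.snapshot("wrist");d["pos"]=s["tool_pos"];d["rot"]=s["tcp_rot"];np.savez("w2.npz",**d);d=wristT(d)
c=d["color"];big=np.hstack([cv2.resize(c[195:255,385:445],(400,400),interpolation=cv2.INTER_CUBIC),cv2.resize(c[195:295,250:320],(280,400),interpolation=cv2.INTER_CUBIC)])
cv2.imwrite("pics/w2c.png",cv2.convertScaleAbs(big,alpha=1.5,beta=30))
t=dict(np.load("top0.npz"));sc=dict(np.load("scene0.npz"))
T=lambda u,v:ray(t,((u+.5)/5-.5+320,(v+.5)/5-.5+160)); S=lambda u,v:ray(sc,((u+.5)/4-.5+310,(v+.5)/4-.5+210))
h=ray(d,(418,225));print("hole",plane(h,90),tri([h,T(157,98)]),tri([h,T(157,98),S(232,78)]))
E
```

```text
{'time': np.float64(2.7), 'tool_pos': array([ 523.94, -120.23,  234.72]), 'tcp_rot': array([179.94,  -0.26, 173.75]), 'qd': array([ 0.41, -4.68,  2.38,  0.01,  1.31, -0.01])}
hole [568.80746491 -43.27415482  90.        ] (array([571.56649762, -43.6014223 ,  86.67079068]), [np.float64(1.7087669392208136), np.float64(1.7087669392206386)]) (array([571.53146699, -44.05352179,  89.08953291]), [np.float64(2.4390084922221664), np.float64(1.1007974881085736), np.float64(1.350476634172802)])
```

View pics/w2c.png

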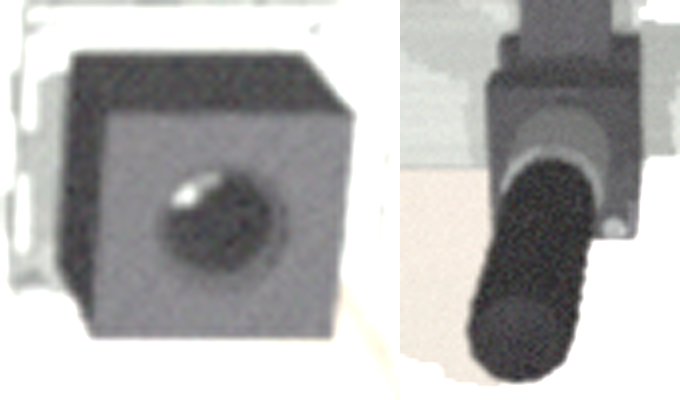

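The crop puts the hole centre at full-image pixel (417.8,227.8) and the cap centre at (279.6,279.1).

Run:
```python
from h import *
d=wristT(dict(np.load("w2.npz")))
t=dict(np.load("top0.npz"));sc=dict(np.load("scene0.npz"))
T=lambda u,v:ray(t,((u+.5)/5-.5+320,(v+.5)/5-.5+160)); S=lambda u,v:ray(sc,((u+.5)/4-.5+310,(v+.5)/4-.5+210))
h=ray(d,(417.8,227.8));k=ray(d,(279.6,279.1));a=plane(h,90);b=plane(k,172);print(a,b,a-b)
print(tri([h,T(157,98),S(232,78)]),tri([k,T(425,100),S(399,112)]))
from plan import plan
plan([(563.5,-153.3,232),(563.5,-153.3,126)],step=30)
```

```text
[571.3754895  -43.51989226  90.        ] [ 561.21595731 -152.01824046  172.        ] [ 10.15953218 108.4983482  -82.        ]
(array([572.13716593, -44.25260994,  89.76619105]), [np.float64(1.0227340517280108), np.float64(0.4110856982648601), np.float64(0.612729189826018)]) (array([ 562.94399383, -152.99435105,  172.12229028]), [np.float64(1.7719183786182584), np.float64(1.1704389008211964), np.float64(1.0495738386163327)])
[[1, -21.8, -14.4, 1.8, 0.01, -0.04, -0.01], [1, -21.8, -14.5, 1.9, 0.0, -0.0, -0.0], [1, 0.0, -0.0, 26.5, 0.0, 0.0, 0.0], [1, 0.0, -0.0, 26.5, 0.0, 0.0, 0.0], [1, 0.0, -0.0, 26.5, 0.0, 0.0, 0.0], [1, 0.0, -0.0, 26.5, 0.0, 0.0, 0.0], [1, 0, 0, 0, 0, 0, 0], [1, 0, 0, 0, 0, 0, 0]]
```

apply_moves(steps=[[1,-21.5,-14,2,0,-0.04,0],[1,-21,-14.5,2,0,0,0],[1,0,0,26,0,0,0],[1,0,0,26,0,0,0],[1,0,0,26,0,0,0],[1,0,0,26,0,0,0],[0.3,0,0,0,0,0,0],[0,0,0,0,0,0,0]])

```text
time: 3.55
tool_pos: [562.7, -152.5, 130.3]
tcp_rot: [-180.0, 0.2, 173.8]
ft_force: [-0.5, -0.7, 0.0]
finger_gap: 59.0
grip_force: 0.0
```

apply_moves(steps=[[-0.3,0,0,0,0,0,0],[-0.5,0,0,0,0,0,0],[-0.5,0,0,0,0,0,0],[-1,0,0,0,0,0,0],[-1,0,0,0,0,0,0],[-1,0,0,0,0,0,0],[-1,0,0,0,0,0,0],[-1,0,0,0,0,0,0]], squeeze=50)

```text
time: 4.35
tool_pos: [563.9, -153.2, 130.8]
tcp_rot: [-180.0, 0.3, 173.8]
ft_force: [-2.2, -0.2, 5.9]
finger_gap: 16.6
grip_force: 48.6
```

apply_moves(steps=[[-1,0,0,-3,0,0,0],[-1,0,0,-6,0,0,0],[-1,0,0,-12,0,0,0],[-1,0,0,-15,0,0,0],[-1,0,0,-15,0,0,0],[-1,0,0,-15,0,0,0],[-1,0,0,-15,0,0,0],[-1,0,0,-15,0,0,0]], squeeze=60)

```text
time: 5.15
tool_pos: [562.8, -152.9, 227.1]
tcp_rot: [-180.0, 0.2, 173.8]
ft_force: [0.0, -0.2, -1.5]
finger_gap: 16.9
grip_force: 58.5
```

Run:
```python
from bench import r
from h import *
for i in range(2): r.snapshot("top")
s=r.sense();print({k:np.round(s[k],2) for k in("time","tool_pos","tcp_rot","ft_force","wrist_torque","finger_gap","grip_force")})
d=r.snapshot("wrist");w=d["color"];np.savez("w3.npz",**d,pos=s["tool_pos"],rot=s["tcp_rot"])
d=r.snapshot("scene");np.savez("s3.npz",**d)
c=cv2.resize(d["color"][170:320,330:470],(560,600),interpolation=cv2.INTER_CUBIC)
big=np.vstack([np.hstack([cv2.resize(c,(373,400)),cv2.resize(w[150:350,220:420],(400,400))])])
cv2.imwrite("pics/s3.png",cv2.convertScaleAbs(big,alpha=1.3,beta=20))
```

```text
{'time': np.float64(5.25), 'tool_pos': array([ 564.21, -153.33,  228.94]), 'tcp_rot': array([-179.93,    0.47,  173.78]), 'ft_force': array([-0.01, -0.39, -0.21]), 'wrist_torque': array([-0.01, -0.04, -0.02]), 'finger_gap': np.float64(16.54), 'grip_force': np.float64(58.46)}
```

View pics/s3.png

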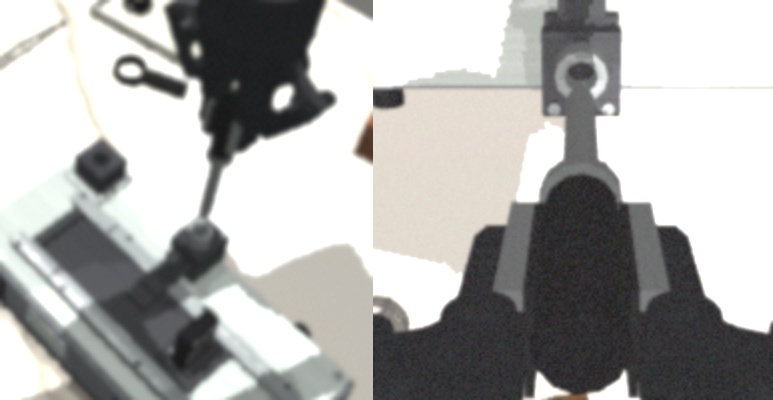

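The pin is held and clear of the lock. The left half shows it hanging over the guide, and in the right half the tip is at about (582,90) and the lock mouth at (581,73), which are wrist pixels (324.5,195) and (324,186.5).

Run:
```python
from h import *
d=wristT(dict(np.load("w3.npz")));z=d["pos"][2]+19-120
tip=plane(ray(d,(324.3,195)),z);lock=plane(ray(d,(324,186.5)),108);col=plane(ray(d,(323.5,150+165/2)),z+78)
print("tip",tip,"lock",lock,"collar(front edge)",col,"tcp",d["pos"])
from plan import plan
plan([(573.6,-44.1,228)],step=16)
```

```text
tip [ 561.47045679 -152.06497362  127.94016674] lock [ 561.12632238 -152.25801439  108.        ] collar(front edge) [ 555.75837032 -151.83746521  205.94016674] tcp [ 564.20872909 -153.32781971  228.94016674]
[[1, 0.2, 15.6, -0.3, -0.0, 0.05, -0.0], [1, 0.2, 15.6, -0.3, -0.0, -0.0, -0.0], [1, 0.2, 15.6, -0.3, -0.0, -0.0, -0.0], [1, 0.2, 15.6, -0.3, -0.0, -0.0, -0.0], [1, 0.2, 15.6, -0.3, -0.0, -0.0, -0.0], [1, 0.2, 15.6, -0.3, -0.0, -0.0, -0.0], [1, 0.2, 15.6, -0.3, -0.0, -0.0, -0.0], [1, 0, 0, 0, 0, 0, 0]]
```

apply_moves(steps=[[-1,0.2,13.7,0,0,0,0],[-1,0.3,13.7,0,0,0,0],[-1,0.2,13.7,0,0,0,0],[-1,0.3,13.7,0,0,0,0],[-1,0.2,13.7,0,0,0,0],[-1,0.3,13.7,0,0,0,0],[-1,0.2,13.7,0,0,0,0],[-1,0.3,13.7,0,0,0,0]])

```text
time: 6.15
tool_pos: [572.8, -42.4, 225.4]
tcp_rot: [180.0, 0.2, 173.8]
ft_force: [0.8, -0.0, -0.9]
finger_gap: 16.5
grip_force: 58.5
```

apply_moves(steps=[[-1,0,0,4,0,0,0],[-1,0,0,7,0,0,0],[-1,0,0,5,0,0,0],[-1,0,0,4,0,0,0],[-1,0,0,2,0,0,0],[-1,0,0,0,0,0,0],[-1,0,0,0,0,0,0],[-1,0,0,0,0,0,0]])

```text
time: 6.95
tool_pos: [573.0, -43.8, 203.7]
tcp_rot: [-180.0, 0.2, 173.8]
ft_force: [-0.3, 0.2, -1.6]
finger_gap: 16.3
grip_force: 58.6
```

Run:
```python
from bench import r
from h import *
s=r.sense();print({k:np.round(s[k],2) for k in("time","tool_pos","tcp_rot","ft_force","wrist_torque","finger_gap","grip_force")})
d=r.snapshot("wrist");np.savez("w4.npz",**d,pos=s["tool_pos"],rot=s["tcp_rot"])
cv2.imwrite("pics/w4.png",cv2.convertScaleAbs(cv2.resize(d["color"][160:260,260:385],(750,600),interpolation=cv2.INTER_CUBIC),alpha=1.6,beta=30))
```

```text
{'time': np.float64(6.95), 'tool_pos': array([572.97, -43.83, 203.71]), 'tcp_rot': array([-179.99,    0.23,  173.77]), 'ft_force': array([-0.31,  0.23, -1.57]), 'wrist_torque': array([0.02, 0.03, 0.01]), 'finger_gap': np.float64(16.33), 'grip_force': np.float64(58.57)}
```

View pics/w4.png

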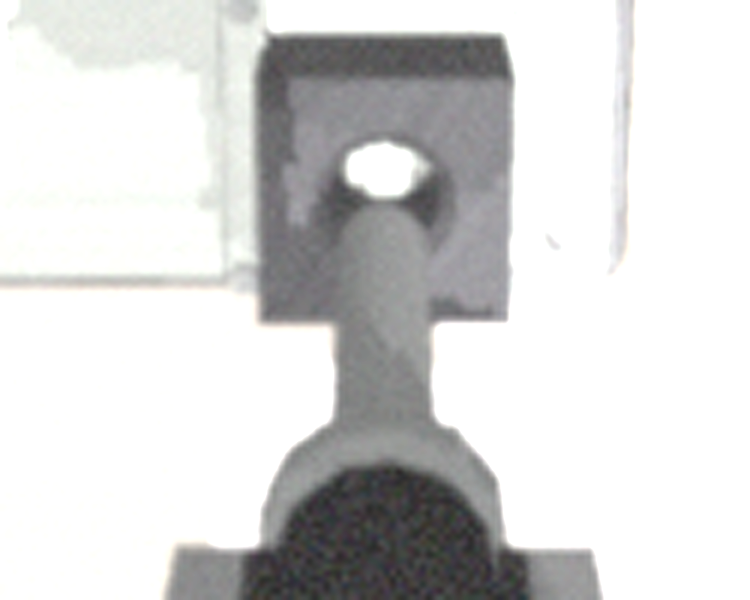

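The tip stands just over the socket mouth. In the crop the tip is at about (384,205–228) and the hole centre at about (391,198).

Run:
```python
from h import *
d=wristT(dict(np.load("w4.npz")));R=d["T"][:3,:3]@np.linalg.inv(d["hand_eye"][:3,:3])
z=d["pos"][2]+19-120
h=plane(ray(d,(391/6+260,198/6+160)),90)
edge=plane(ray(d,(384/6+260,204/6+160)),z);print("hole",h,"tip far edge",edge,"in tool: hole-edge",R.T@(h-edge))
```

```text
hole [572.38754923 -42.03089363  90.        ] tip far edge [569.07959358 -42.54310235 102.7147488 ] in tool: hole-edge [-3.18100105  0.86946463 12.72772678]
```

Tip correction: about +0.8 mm along tool y and −0.2 mm along x. I'll lower it gently and watch the forces.

apply_moves(steps=[[-1,-0.2,0.8,0,0,0,0],[-1,0,0,3,0,0,0],[-1,0,0,4,0,0,0],[-1,0,0,4,0,0,0],[-1,0,0,5,0,0,0],[-1,0,0,6,0,0,0],[-1,0,0,6,0,0,0],[-1,0,0,2,0,0,0]])

```text
time: 7.8
tool_pos: [572.6, -42.8, 172.1]
tcp_rot: [180.0, 0.1, 173.8]
ft_force: [0.4, -0.1, -1.6]
finger_gap: 16.2
grip_force: 58.6
```

apply_moves(steps=[[-1,0,0,6,0,0,0],[-1,0,0,8,0,0,0],[-1,0,0,8,0,0,0],[-1,0,0,8,0,0,0],[-1,0,0,8,0,0,0],[-1,0,0,7,0,0,0],[-1,0,0,5,0,0,0],[-1,0,0,0,0,0,0]])

```text
time: 8.6
tool_pos: [572.7, -42.8, 122.3]
tcp_rot: [180.0, 0.1, 173.8]
ft_force: [-0.1, -0.0, -0.8]
finger_gap: 16.8
grip_force: 58.6
```

apply_moves(steps=[[-1,0,0,2,0,0,0],[-1,0,0,2,0,0,0],[-1,0,0,2,0,0,0],[-1,0,0,1,0,0,0],[-1,0,0,1,0,0,0],[-1,0,0,0,0,0,0],[-1,0,0,0,0,0,0],[-1,0,0,0,0,0,0]])

```text
time: 9.4
tool_pos: [573.4, -42.9, 115.5]
tcp_rot: [180.0, 0.2, 173.8]
ft_force: [-0.9, -0.3, -2.0]
finger_gap: 16.4
grip_force: 58.6
```

apply_moves(steps=[[-1,0,0,1,0,0,0],[-1,0,0,1,0,0,0],[-1,0,0,1,0,0,0],[-1,0,0,1,0,0,0],[-1,0,0,0,0,0,0],[-1,0,0,0,0,0,0],[-1,0,0,0,0,0,0],[-1,0,0,0,0,0,0]])

```text
time: 10.2
tool_pos: [573.6, -43.0, 112.8]
tcp_rot: [-180.0, 0.2, 173.8]
ft_force: [-5.2, 0.4, 10.0]
finger_gap: 16.3
grip_force: 59.5
```

The collar is on the mouth: force rises at z 112.8, and 112.5 was expected. Releasing and rising.

apply_moves(steps=[[-0.5,0,0,0,0,0,0],[-0.3,0,0,0,0,0,0],[0,0,0,0,0,0,0],[0,0,0,0,0,0,0],[0,0,0,0,0,0,0],[0,0,0,0,0,0,0],[0,0,0,-10,0,0,0],[0,0,0,-20,0,0,0]])

```text
time: 11.0
tool_pos: [571.9, -42.7, 140.3]
tcp_rot: [180.0, -0.0, 173.8]
ft_force: [0.1, 0.1, 0.4]
finger_gap: 42.7
grip_force: 0.0
```

apply_moves(steps=[[0,0,0,-25,0,0,0],[0,0,0,-30,0,0,0],[0,0,0,-30,0,0,0],[0,15,-25,0,0,0,0],[0,15,-25,0,0,0,0],[0,15,-25,0,0,0,0],[0,15,-25,0,0,0,0],[0,0,0,0,0,0,0]])

```text
time: 11.8
tool_pos: [501.2, -138.1, 227.2]
tcp_rot: [-179.9, 0.2, 173.6]
ft_force: [-0.0, 0.3, 0.1]
finger_gap: 42.9
grip_force: 0.0
```

Run:
```python
from bench import r
from h import *
for i in range(3): r.snapshot("top")
s=r.sense();print({k:np.round(s[k],2) for k in("time","tool_pos","tcp_rot","ft_force","qd","finger_gap")})
d=r.snapshot("wrist");np.savez("w5.npz",**d,pos=s["tool_pos"],rot=s["tcp_rot"])
cv2.imwrite("pics/w5.png",cv2.convertScaleAbs(d["color"],alpha=1.4,beta=20))
```

```text
{'time': np.float64(11.95), 'tool_pos': array([ 502.9 , -135.59,  226.87]), 'tcp_rot': array([179.99,   0.26, 173.75]), 'ft_force': array([ 0.5 , -0.96, -0.39]), 'qd': array([ 1.09,  0.68, -0.2 ,  0.03, -0.06, -0.09]), 'finger_gap': np.float64(42.84)}
```

View pics/w5.png

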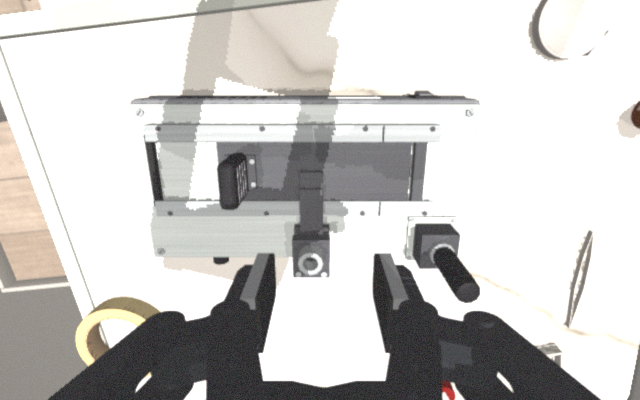

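The pin stands in the socket with its collar on the mouth at (443,248). The handle is at (233,180), the engraved line at (383,132) and (380,208), and the leading edge at about (411,170). Next I'll go to the handle.

apply_moves(steps=[[0,1.5,-17.5,0,0,0,0],[0,1.5,-18,0,0,0,0],[0,1.5,-18,10,0,0,0],[0,1.5,-17.5,20,0,0,0],[0,0,0,30,0,0,0],[0,0,0,30,0,0,0],[0,0,0,30,0,0,0],[0,0,0,20,0,0,0]])

```text
time: 12.8
tool_pos: [488.9, -204.3, 83.7]
tcp_rot: [179.9, 0.1, 173.9]
ft_force: [0.3, 0.5, -0.5]
finger_gap: 42.3
grip_force: 0.0
```

apply_moves(steps=[[0,0,0,0,0,0,0],[0,0,0,0,0,0,0],[-0.3,0,0,0,0,0,0],[-0.5,0,0,0,0,0,0],[-1,0,0,0,0,0,0],[-1,0,0,0,0,0,0],[-1,0,0,0,0,0,0],[-1,0,0,0,0,0,0]], squeeze=60)

```text
time: 13.6
tool_pos: [490.5, -205.8, 87.9]
tcp_rot: [-180.0, 0.3, 173.8]
ft_force: [-0.5, 3.2, 6.1]
finger_gap: 12.9
grip_force: 58.7
```

Run:
```python
from bench import r
from h import *
s=r.sense();print({k:np.round(s[k],2) for k in("time","tool_pos","tcp_rot","ft_force","qd","finger_gap","grip_force")})
d=r.snapshot("wrist");np.savez("w6.npz",**d,pos=s["tool_pos"],rot=s["tcp_rot"])
cv2.imwrite("pics/w6.png",cv2.convertScaleAbs(d["color"],alpha=1.4,beta=20))
```

```text
{'time': np.float64(13.6), 'tool_pos': array([ 490.46, -205.8 ,   87.85]), 'tcp_rot': array([-179.99,    0.35,  173.78]), 'ft_force': array([-0.5 ,  3.19,  6.12]), 'qd': array([ 0.  , -0.04, -0.  ,  0.02,  0.07, -0.09]), 'finger_gap': np.float64(12.91), 'grip_force': np.float64(58.72)}
```

View pics/w6.png

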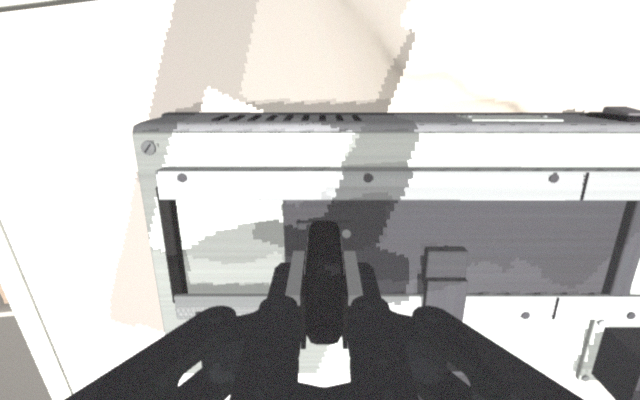

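The handle is pinched cleanly at (323,280). The lines are at (585,185) and (556,307), and the leading edge shows at the right, at about (632,250). I'll pull most of the way and then measure the edge against the lines numerically.

apply_moves(steps=[[-1,0,-2,0,0,0,0],[-1,0,-4,0,0,0,0],[-1,0,-4,0,0,0,0],[-1,0,-4,0,0,0,0],[-1,0,-4,0,0,0,0],[-1,0,-3,0,0,0,0],[-1,0,0,0,0,0,0],[-1,0,0,0,0,0,0]], squeeze=80)

```text
time: 14.45
tool_pos: [488.2, -225.9, 87.9]
tcp_rot: [179.9, 0.3, 173.8]
ft_force: [0.7, 7.5, 8.5]
finger_gap: 12.8
grip_force: 80.5
```

```bash
cat > edge.py <<'E'
from bench import r
from h import *
s=r.sense();print({k:np.round(s[k],2) for k in("time","tool_pos","tcp_rot","ft_force","finger_gap","grip_force")})
d=r.snapshot("wrist");np.savez("w7.npz",**d,pos=s["tool_pos"],rot=s["tcp_rot"])
g=cv2.cvtColor(d["color"],cv2.COLOR_BGR2GRAY)
np.set_printoptions(linewidth=250)
for lo,hi in((176,194),(205,215),(225,235),(255,265),(300,312)):print(lo,hi,"from col 540:",g[lo:hi,540:640].mean(0).astype(int))
E
python3 edge.py
```

```text
{'time': np.float64(14.45), 'tool_pos': array([ 488.23, -225.92,   87.87]), 'tcp_rot': array([179.93,   0.33, 173.79]), 'ft_force': array([0.72, 7.5 , 8.52]), 'finger_gap': np.float64(12.75), 'grip_force': np.float64(80.46)}
176 194 from col 540: [171 170 171 170 171 170 171 172 172 172 172 172 172 172 172 172 172 171 172 172 172 172 172 172 172 174 174 174 173 173 172 174 173 173 173 173 172 172 172 173 173 172 171 172 172 172 172 172 171 172 171 171 160 146 138 137 136 136 136 140 143 147
 155 166 171 172 173 172 172 172 173 173 173 173 173 172 172 172 173 173 173 173 173 172 165 145 111  85  79  90 113 139 160 170 172 172 174 174 173 174]
205 215 from col 540: [ 76  77  78  76  77  77  77  77  76  77  77  76  76  76  76  76  77  76  77  76  76  76  76  75  77  77  76  76  75  76  76  76  76  76  76  76  76  75  77  75  75  76  75  76  75  75  76  76  76  75  76  76  75  75  76  75  74  75  76  76  75  75
  75  76  75  75  75  75  75  74  76  75  74  75  75  74  75  74  74  75  74  77  94 139 189 219 224 220 213 203 189 179 167 152 133 114  94  75  58  43]
225 235 from col 540: [ 7
[... 549 characters left out ...]
5  73  74  74  73  73  73  73  73  73  74  72  73  72  72  74  73  73  73  73  73  73  73  74  74  74  74  75  75  75  74
  77  78  78  78  79  81  97 138 187 221 229 229 230 229 229 229 229 229 229 229 229 229 229 229 229 229 227 221 207 188 170 149 128 107  94  93 103 104]
300 312 from col 540: [201 202 201 202 202 201 201 202 201 202 201 202 203 203 203 203 203 203 203 203 202 202 200 196 195 195 197 200 202 203 203 202 203 202 203 201 202 203 202 202 202 202 203 202 203 202 203 202 202 200 193 185 166 128  93  93 129 168 193 201 202 201
 202 202 202 202 202 202 202 202 201 202 201 201 202 202 202 201 202 201 202 201 201 201 201 201 201 201 201 201 201 201 202 202 201 201 202 201 201 201]
```

```bash
cat > m.py <<'E'
from h import *
import sys
def meas(L,E):
    d=wristT(dict(np.load("w7.npz")));t=np.radians(-6.2);y=np.array([-np.sin(t),np.cos(t),0]);x=np.array([np.cos(t),np.sin(t),0])
    l=[plane(ray(d,p),70) for p in L];e=[plane(ray(d,p),67) for p in E]
    print("axis tilt line",np.degrees(np.arctan2(*(l[0]-l[1])[[1,0]]))); 
    print("line y",[round(y@p,2) for p in l],"edge y",[round(y@p,2) for p in e],"x",[round(x@p) for p in l+e])
    u=(l[0]-l[1]);u/=np.linalg.norm(u);n=np.array([-u[1],u[0],0]);n*=np.sign(n@y)
    print("edge past line (+y)",[round(n@(p-l[0]),2) for p in e])
if __name__=="__main__":meas([(627.5,184.5),(594.5,305.5)],[(623.2,209.5),(617.8,229.5),(609.3,259.5)])
E
python3 m.py
```

```text
axis tilt line 174.00090222448713
line y [np.float64(-31.98), np.float64(-31.76)] edge y [np.float64(-28.1), np.float64(-28.02), np.float64(-28.08)] x [475, 540, 488, 499, 515]
edge past line (+y) [np.float64(3.83), np.float64(3.88), np.float64(3.76)]
```

apply_moves(steps=[[-1,0,-2,0,0,0,0],[-1,0,-1.8,0,0,0,0],[-1,0,0,0,0,0,0],[-1,0,0,0,0,0,0],[-1,0,0,0,0,0,0],[-1,0,0,0,0,0,0],[-1,0,0,0,0,0,0],[-1,0,0,0,0,0,0]])

```text
time: 15.3
tool_pos: [487.8, -229.4, 87.9]
tcp_rot: [179.9, 0.3, 173.8]
ft_force: [-0.3, 8.0, 7.9]
finger_gap: 12.8
grip_force: 80.5
```

```bash
python3 - <<'E'
import edge
from edge import g,np,d
import m
def dark(rows):  # line: darkest dip right part
    p=g[rows[0]:rows[1],540:640].mean(0);return p
T=145
for lo in(205,225,255):
    p=g[lo:lo+10,580:640].mean(0);i=np.argmax(p>T);print(lo,580+i-1+(T-p[i-1])/(p[i]-p[i-1]))
E
python3 - <<'E'
from h import *
d=dict(np.load("w7.npz"));c=d["color"];s=__import__("scipy.signal").signal
E
```

```text
{'time': np.float64(15.3), 'tool_pos': array([ 487.84, -229.44,   87.88]), 'tcp_rot': array([179.92,   0.33, 173.8 ]), 'ft_force': array([-0.32,  8.02,  7.87]), 'finger_gap': np.float64(12.82), 'grip_force': np.float64(80.49)}
176 194 from col 540: [192 189 189 189 188 186 186 189 190 191 187 187 187 189 189 187 188 190 190 189 188 189 190 192 193 191 190 192 190 188 188 188 189 192 193 191 191 191 191 190 189 189 191 192 192 190 189 189 188 188 188 188 190 189 187 188 191 192 190 183 166 151
 140 136 134 135 138 143 148 155 171 182 183 183 185 186 187 190 192 192 190 185 183 183 183 184 184 186 189 187 183 179 169 143 112  91  87  96 122 148]
205 215 from col 540: [ 77  77  77  76  76  77  77  76  76  75  77  76  76  78  76  76  76  76  77  76  75  76  75  76  77  77  76  77  77  76  76  76  75  75  77  75  76  77  76  77  75  75  75  76  76  75  76  75  75  76  75  75  76  75  75  75  75  75  75  75  76  75
  75  75  75  76  75  75  76  75  74  75  75  76  75  74  75  75  74  74  75  78  96 140 189 220 228 228 228 228 228 228 227 225 220 210 199 190 180 169]
225 235 from col 540: [
[... 616 characters left out ...]
  74  73  74  73  74  74  73  72  73  74  73  73  75  76
  78  77  77  79  81  83  99 142 192 222 229 229 229 229 229 229 229 229 229 229 229 229 229 229 229 229 229 229 229 229 229 229 229 227 221 206 186 166]
300 312 from col 540: [200 204 206 205 206 205 202 201 201 201 203 205 205 206 203 201 199 199 200 201 204 206 205 205 203 201 201 201 200 199 200 199 201 201 200 199 198 198 201 204 204 205 205 203 200 200 200 200 203 204 205 205 201 198 198 198 197 191 182 158 117  91
 102 137 175 193 198 201 204 203 203 200 197 197 197 197 199 202 203 203 201 199 198 199 198 198 200 202 202 201 198 197 196 196 197 200 202 202 201 200]
205 623.091649694501
225 617.5030425963489
255 609.0523138832998
```

```bash
python3 -c "
from m import meas
meas([(635.7,184.5),(601.3,305.5)],[(623.1,209.5),(617.5,229.5),(609.1,259.5)])"
```

```text
axis tilt line 173.7837558820119
line y [np.float64(-31.73), np.float64(-31.75)] edge y [np.float64(-31.65), np.float64(-31.66), np.float64(-31.68)] x [475, 540, 488, 499, 515]
edge past line (+y) [np.float64(0.09), np.float64(0.08), np.float64(0.07)]
```

The edge lies on the line to within 0.1 mm, the force agrees with half travel, and the grip is firm. I'm handing in.

```bash
python3 -c "
from bench import r
print(r.hand_in())"
```

```text
the job is handed in; nothing more can be done
None
```

The job is handed in at about 15 s on the robot's clock: the pin is parked with its collar on the socket mouth, and the gripper is still holding the shutter at half travel, its leading edge measured within 0.1 mm of the engraved line.

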